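# Find the hidden release of the secret box

## Robot

A 6-joint arm with a two-finger parallel gripper is mounted at the origin on the work surface. World frame = base frame: x ahead of the robot, y to its left, z up, the work surface at z = 0. Lengths are in mm, angles in rad, forces in N, time in s.
With the tool pointing down it reaches from about 325 to 900 mm from the base axis. Payload 3.5 kg.
Tool frame: the origin (TCP) lies at the very end of the fingers, on their centre line; the grasp point (between the pads) lies 19 mm behind it (tcp_to_grasp is the distance from the TCP to the grasp point, in mm); x points along the fingers, z is the direction in which the jaws open and shut, and the axes are right-handed (so a half turn about x gives the same grasp; the last joint's range is limited). The gripper opens to 85 mm and grips with 20 to 120 N. Pads are 22 mm wide; open, the fingers measure 114 mm over their backs; the gripper's body (76 mm by 85 mm) begins 54 mm behind the grasp point. The pads swing forward as they close: fully open they stand 13 mm farther back than shut.
Start: joints at [-1.281, 0.276, -0.026, 1.268, 0, 1.467], TCP at [239.223, -577.403, 231.313] pointing down, gripper open.
Joint ranges: [-3.12, 3.12], [-0.85, 1.88], [-1.08, 1.24], [-1.95, 2.15], [-1.57, 1.53], [-3.14, 3.14]. Speed limits (rad/s): [2.57, 2.57, 3.14, 3.14, 3.14, 3.14].

## Interface

Orientations are given as a rotation vector (axis times angle).
In Python, from bench import read_state, grab_frame, finish_job, tcp_to_grasp gives the robot as it stands.
- The arm moves only by the tool move_arm, never from a script. Its argument "increments" is a list of rows, each a list of 5 numbers: the shift along the world's x, y, z in m, then the turn about the world's z in rad, then the opening in per cent of the stroke, from 0 (shut) to 100 (fully open). In form: [[x, y, z, turn, jaw], ...]. A call has 1 to 20 rows; each row is the pose to reach, as a shift and turn from the pose measured when the call began; what a row does not reach only later rows make up. A row lasts 1/12 s, in which the tool goes at most 41.7 mm and 7.16 degrees, less where a joint would pass 70% of its speed; a pose out of reach is approached as far as the arm can. A call with a gripper value outside its range is refused whole. The fingers move at their own pace and stop on an object; "squeeze" is the grip in N (left out, the last holds). Time passes only in rows, so rows that repeat a pose let the fingers close. It gives the time, the measured TCP pose, the force and the opening at its end, in the units of the state.
- read_state(): the state, without advancing time (a new reading comes with each control period).
- grab_frame(name): name is "scene" or "top"; returns a dict with "frame" (480x640x3 uint8, red, green, blue), "fx", "fy", "cx", "cy" (pixels), "rvec" (rotation vector, rad) and "tvec" (3), from world to camera coordinates, as OpenCV has them. Camera axes: x right, y down, z forward; pixel columns grow to the right and rows downward; lengths in mm; the calibration is good to about 2 mm. A picture is of the moment at which its call begins. There is no depth.
- finish_job(): hands the job in, once; it reports no verdict.
The state is a dict: "time_s": time; "joint_pos": joint angles; "qvel": joint speeds; "joint_torque": joint torques, N m; "ee_pos": TCP position; "ee_rot": TCP orientation; "ft_force": force on the tool from outside, world axes, zero at the start; "torque": the same for the moment, N m; "gripper_width": finger opening in mm.
Only numpy, scipy, OpenCV 4.12 (cv2) and the standard library are available. Lean on these libraries where they do the work, as an engineer would, in place of code of your own. Each camera call takes 0.05 s, during which the arm holds its last target.

## Task

The pale stone secret box on the counter has five dark inlays along the top of its front edge, and one of them is the sunken hidden release. Set a fingertip on the edge near either of its ends and sweep gently along it to find the notch, then press the release inside it fully down so that the drawer pops out, and take the hand away. Do not touch the drawer, do not press hard, and leave all the stone goods standing where they are.

Things in the scene. Friction and masses are not known exactly. Their poses are not given: they have to be found in the camera images.
- box: the secret box, pale stone, fixed to the counter, 170 (its x) x 280 (its y) x 80 mm high; origin at the centre of its underside, z up; its front face (with the drawer) looks to its -x. The top is flat at 80 mm except for the notch in the edge strip, which runs along the front edge of the top (box x = -85 to -53 mm) over the whole length
- edge (a point): middle of the edge strip, on its top; axes as the box's. Strip 32 x 280 mm: plain ends of 20 mm and five 48 mm blocks centred at y = -96, -48, 0, 48, 96 mm, with like dark 24 x 36 mm inlays. Four are solid, level with the top
- edge_left (a point): the +y end of the edge strip, on its top, 140 mm from point edge; axes as the box's. One of the five blocks, at any of the places, is the notch: 48 mm along the edge, 32 mm wide, open to the front, closed behind and at both ends; its floor is the release, with the same inlay, 7 mm below the top
- release (a joint): how far the release, the floor of the notch, is pressed down, m: 0 is up (floor 7 mm below the box top), 0.010 is fully down (floor 17 mm below the top). It takes about 6 N to move, stays where it is left, and drives the drawer 3 mm out for each mm
- drawer: the flat drawer in the box's lower front, 226 mm wide, 35 mm high, no handle; origin at the middle of the lower edge of its front face, axes as the box's: shut it is at box x = -85, y = 0, z = 9 mm; fully out at box x = -115 mm. Its top lies 36 mm below the box top
- scarab_top: loose turquoise stone scarab, 68 long (its x, head at -x), 42 wide, 26 mm high, origin at the centre of its underside; on top of the box, behind the edge; a bystander, leave it alone
- scarab_left: loose cream stone scarab, 82 long (its x, head at -x), 50 wide, 31 mm high, origin at the centre of its underside; beside the box at its +y side; a bystander, leave it alone
- scarab_right: loose dark green stone scarab, 68 long (its x, head at -x), 42 wide, 26 mm high, origin at the centre of its underside; beside the box at its -y side; a bystander, leave it alone
- scarab_front: loose black stone scarab, 68 long (its x, head at -x), 42 wide, 26 mm high, origin at the centre of its underside; in front of the box towards its +y end; a bystander, leave it alone
- vase: loose cream stone vase, 100 mm high, 72 mm across, origin at the centre of its foot; beside the box at its -y side; a bystander
- cat: loose black stone cat figure, 86 mm high on a 50 x 36 mm foot, origin at the centre of its underside; beside the box at its +y side; a bystander

How it is judged (in metres and radians):
On the way, in this order (a step that is already met when the one before it is completed fails the run):
1. a fingertip touches the edge strip near one of its ends (hand within about 60 mm of the end) (contact force between the fingers and anything else above 0.3 N and (y of the grasp point in the frame of box above 0.08 m or y of the grasp point in the frame of box below -0.08 m) and x of the grasp point in the frame of box between -0.125 and -0.025 m and z of the grasp point in the frame of box above 0.075 m and value of joint release below 0.007 m), for 0.05 s.
2. the release is pressed down by the fingers (value of joint release above 0.008 m and contact force between the fingers and anything else above 0.3 N), for 0.05 s.
At the end, for the whole second after the job is handed in: the release is at least 8 mm of its 10 mm down, the drawer stands out by at least 22 mm and at rest, and every stone piece is within 20 mm of where it stood (value of joint release above 0.008 m and x of drawer in the frame of box below -0.107 m and linear speed of drawer below 0.01 m/s and distance of each of scarab_top, scarab_left, scarab_right, scarab_front, vase, cat from where it was at the start of the episode below 0.02 m); the robot touches nothing.
It fails at once if the fingers touch the drawer (over 1 N) (contact force between the fingers and drawer above 1 N).
It fails at once if the fingers press on anything with more than 40 N (contact force between the fingers and anything else above 40 N).
It fails at once if a scarab, the vase or the cat is lifted, carried or pushed more than 20 mm (not (distance of each of scarab_top, scarab_left, scarab_right, scarab_front, vase, cat from where it was at the start of the episode below 0.02 m)).
It also fails if it takes over 54 s, if anything falls off the work surface, if the arm or the gripper's body presses on something with over 40 N, if the wrist force passes 120 N, or if a joint passes its speed limit or range.

## Working session

There is one attempt and no reset: what is moved stays moved. The work goes in short steps, Python scripts to look and compute and a tool call to move; the robot and the scene stay as the last step left them, time stands still between calls to the robot, and variables do not carry over. Pictures are saved under pics/ and viewed, and the job is handed in when it is done.

Besides the shell and the picture viewer there is one more tool, called as name(argument=value, ...) on one line, values as JSON. move_arm: Moves the arm, as the interface text tells. Its arguments: {"type":"object","properties":{"increments":{"type":"array","items":{"type":"array","items":{"type":"number"}}},"squeeze":{"type":"number"}},"required":["increments"]}

```bash
mkdir -p pics; python3 - <<'E'
from bench import *
import cv2,pickle
print(read_state(), tcp_to_grasp)
for n in("scene","top"):
    f=grab_frame(n); pickle.dump(f,open(n+".pkl","wb")); cv2.imwrite(f"pics/{n}0.png",f["frame"][:,:,::-1]); print(n,{k:v for k,v in f.items() if k!="frame"})
E
```

```text
{'time_s': 0.0, 'joint_pos': array([-1.28142968e+00,  2.77175690e-01, -2.78928755e-02,  1.26798984e+00,
       -2.95492080e-06,  1.46740923e+00]), 'qvel': array([ 0.00088145, -0.00061937,  0.00023836,  0.00057172, -0.00041111,
       -0.00127356]), 'joint_torque': array([-2.98193054e-04, -4.45513844e+01,  2.95199615e+01,  1.64195703e-02,
       -8.04586443e-05,  3.26755583e-06]), 'ee_pos': array([ 238.9826885 , -576.66209619,  230.12753677]), 'ee_rot': array([ 0.9166299 ,  1.37157289, -0.91425405]), 'ft_force': array([-0.29994959,  0.42550707,  0.43128386]), 'torque': array([-0.01477635, -0.06398844, -0.02542352]), 'gripper_width': 85.19024203508077} 18.700000000000003
scene {'fx': 460.2989238186036, 'fy': 460.2989238186036, 'cx': 320.98400978897115, 'cy': 238.64810534492042, 'rvec': array([ 1.31426234,  2.44148188, -0.74308663]), 'tvec': array([ 304.40760364, -397.69238352, 1216.66567033])}
top {'fx': 611.5226350723589, 'fy': 611.5226350723589, 'cx': 317.31594286928674, 'cy': 238.78519699936248, 'rvec': array([ 2.14916614, -2.1449077 ,  0.12072965]), 'tvec': array([  39.16523926,  583.72367486, 1061.76470631])}
```

View pics/scene0.png

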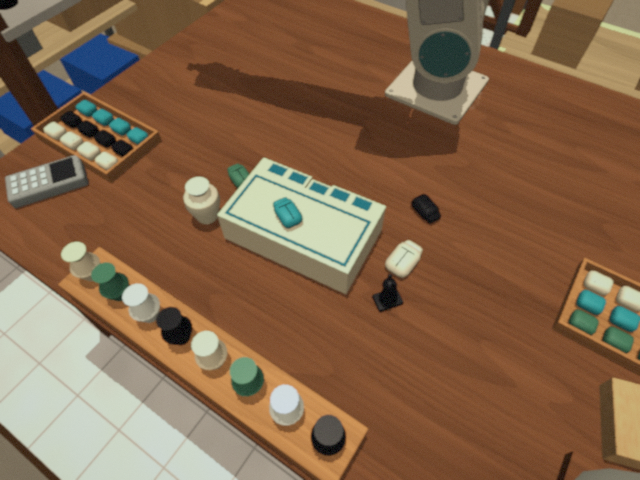

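View pics/top0.png

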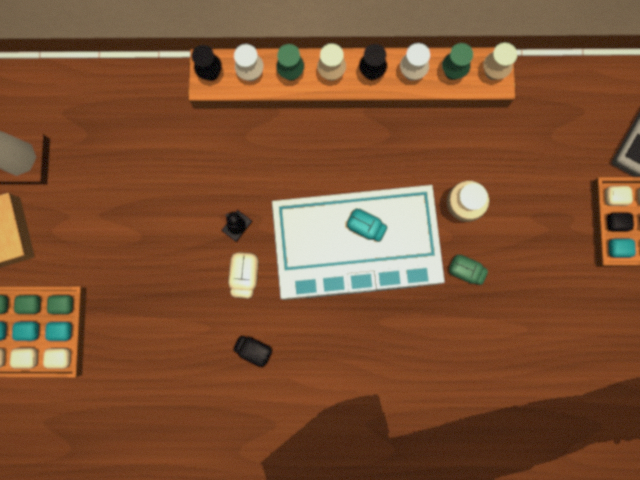

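The box lies at about (358,241) in the top view, with inlays along its lower edge (rows 275-287). The middle inlay at (361,281) looks outlined, so it may be the notch. Next I measure the corners.

```bash
cat > h.py <<'E'
import cv2,numpy as np
def ray(f,uv,z):
    R,_=cv2.Rodrigues(f["rvec"]); t=f["tvec"]
    d=R.T@np.array([(uv[0]-f["cx"])/f["fx"],(uv[1]-f["cy"])/f["fy"],1]); c=-R.T@t
    return c+d*(z-c[2])/d[2]
def proj(f,P):
    K=np.array([[f["fx"],0,f["cx"]],[0,f["fy"],f["cy"]],[0,0,1]])
    return cv2.projectPoints(np.float64(P).reshape(-1,1,3),f["rvec"],f["tvec"],K,None)[0].reshape(-1,2)
E
python3 - <<'E'
import pickle,cv2,numpy as np
from h import *
f=pickle.load(open("top.pkl","rb")); s=pickle.load(open("scene.pkl","rb"))
im=f["frame"]; hsv=cv2.cvtColor(im,cv2.COLOR_RGB2HSV)
roi=np.zeros(im.shape[:2],np.uint8); roi[175:310,265:450]=255
m=((hsv[...,1]<90)&(hsv[...,2]>120)).astype(np.uint8)*255 & roi
m=cv2.morphologyEx(m,cv2.MORPH_OPEN,np.ones((3,3)))
cs,_=cv2.findContours(m,0,2); c=max(cs,key=cv2.contourArea)
r=cv2.minAreaRect(c); b=cv2.boxPoints(r); print(r); 
for p in b: print(p,ray(f,p,80).round(1))
q=cv2.approxPolyDP(c,8,True).reshape(-1,2);print("poly",q.tolist(),[ray(f,p,80)[:2].round(1).tolist() for p in q])
# inlays
t=((hsv[...,0]>75)&(hsv[...,0]<115)&(hsv[...,1]>90)).astype(np.uint8)*255&roi
cs,_=cv2.findContours(t,0,2)
for c in cs:
    a=cv2.contourArea(c)
    if a>60:
        r=cv2.minAreaRect(c); print(a,np.round(r[0],1),np.round(r[1],1),ray(f,r[0],80).round(1))
cv2.imwrite("pics/z1.png",cv2.resize(im[260:305,270:450,::-1],None,fx=4.4,fy=4.4,interpolation=2))
cv2.imwrite("pics/z2.png",cv2.resize(s["frame"][150:290,210:395,::-1],None,fx=4.2,fy=4.2,interpolation=2))
E
```

```text
((357.39111328125, 241.910888671875), (100.59825897216797, 165.57418823242188), 84.2894058227539)
[270.00995 200.09901] [646.2 122.4  80. ]
[434.7624  183.62376] [ 675.4 -164.9   80. ]
[444.77228 283.72278] [ 501.1 -178.2   80. ]
[280.01984 300.198  ] [472.3 103.   80. ]
poly [[432, 185], [273, 200], [280, 297], [444, 282]] [[672.9, -160.1], [646.4, 117.2], [477.8, 103.1], [504.0, -177.0]]
176.0 [305.3 286.3] [11.1 18.1] [496.2  59.9  80. ]
173.5 [333.  283.5] [11. 18.] [501.   12.5  80. ]
172.0 [360.9 281. ] [11.  17.9] [505.4 -35.2  80. ]
176.0 [389. 278.] [11.1 18.2] [510.7 -83.4  80. ]
178.0 [417.  275.1] [11.1 18.2] [ 515.7 -131.1   80. ]
721.5 [366.7 225.1] [37.1 21.9] [602.2 -45.8  80. ]
```

View pics/z1.png

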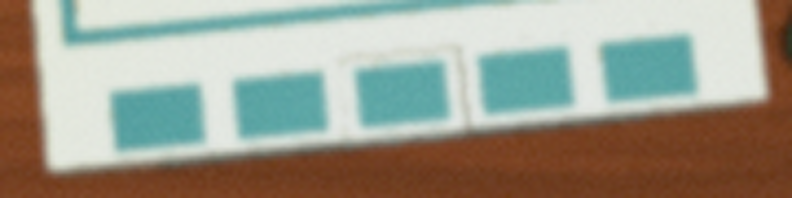

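View pics/z2.png

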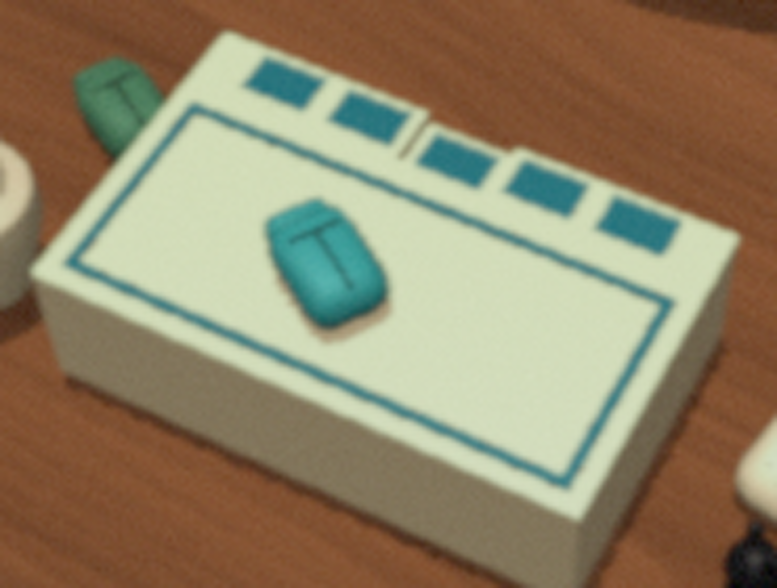

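The notch is clearly visible in both views: the middle block (y = 0), with its walls at z1 (340–465) and a step in the front edge at z2 (405–510). Inlay spacing is 47.9 mm and the box 279 x 169 mm, which matches the sizes given. Next is the tool's orientation and the moves.

```bash
python3 - <<'E'
from bench import *
import numpy as np
from scipy.spatial.transform import Rotation as R
s=read_state();M=R.from_rotvec(s["ee_rot"]).as_matrix();print(M.round(3),s["ee_pos"])
o=np.array([505.95,-35.6]);ey=np.array([-19.5,191.]);ey/=np.linalg.norm(ey);ex=np.array([ey[1],-ey[0]])
z=M[:2,2];print("jaw ang",np.degrees(np.arctan2(z[1],z[0])),"ey ang",np.degrees(np.arctan2(ey[1],ey[0])))
for y in(-108,-96,0):
    p=o+ey*y-3*ex;print(y,p,(p-s["ee_pos"][:2]))
E
```

```text
[[-0.001  0.924  0.383]
 [ 0.002  0.383 -0.924]
 [-1.     0.    -0.002]] [ 239.02144127 -576.73191253  230.27646728]
jaw ang -67.49461582570235 ey ang 95.8293714685374
-108 [ 513.93467283 -143.34620643] [274.91323156 433.38570611]
-96 [ 512.71587737 -131.40826114] [273.6944361  445.32365139]
0 [502.96551368 -35.90469887] [263.94407241 540.82721367]
```

move_arm(increments=[[0.021,0.033,0,-0.05,0],[0.042,0.066,0,-0.1,0],[0.063,0.1,0,-0.15,0],[0.084,0.133,0,-0.2,0],[0.106,0.167,0,-0.25,0],[0.127,0.2,0,-0.291,0],[0.148,0.233,0,-0.291,0],[0.169,0.266,0,-0.291,0],[0.19,0.3,0,-0.291,0],[0.211,0.333,0,-0.291,0],[0.232,0.366,0,-0.291,0],[0.254,0.4,0,-0.291,0],[0.275,0.433,0,-0.291,0],[0.275,0.433,-0.03,-0.291,0],[0.275,0.433,-0.06,-0.291,0],[0.275,0.433,-0.09,-0.291,0],[0.275,0.433,-0.11,-0.291,0],[0.275,0.433,-0.12,-0.291,0],[0.275,0.433,-0.12,-0.291,0],[0.275,0.433,-0.12,-0.291,0]], squeeze=20)

```text
time_s: 1.77
ee_pos: [513.9, -143.7, 110.2]
ee_rot: [1.135, 1.258, -1.133]
ft_force: [0.4, -0.8, 0.1]
gripper_width: 0.3
```

```bash
python3 - <<'E'
from bench import *
import cv2
s=read_state();print(s["time_s"],s["ee_pos"],s["ft_force"],s["gripper_width"])
for n in("scene","top"):
    f=grab_frame(n); im=f["frame"][:,:,::-1]
    im=im[120:300,200:440] if n=="scene" else im[170:310,240:480]
    cv2.imwrite(f"pics/{n}1.png",cv2.resize(im,None,fx=3.2,fy=3.2,interpolation=2))
E
```

```text
1.7667 [ 513.87288232 -143.72993227  110.23202201] [ 0.44837266 -0.76708814  0.11940186] 0.3075893902768566
```

View pics/scene1.png

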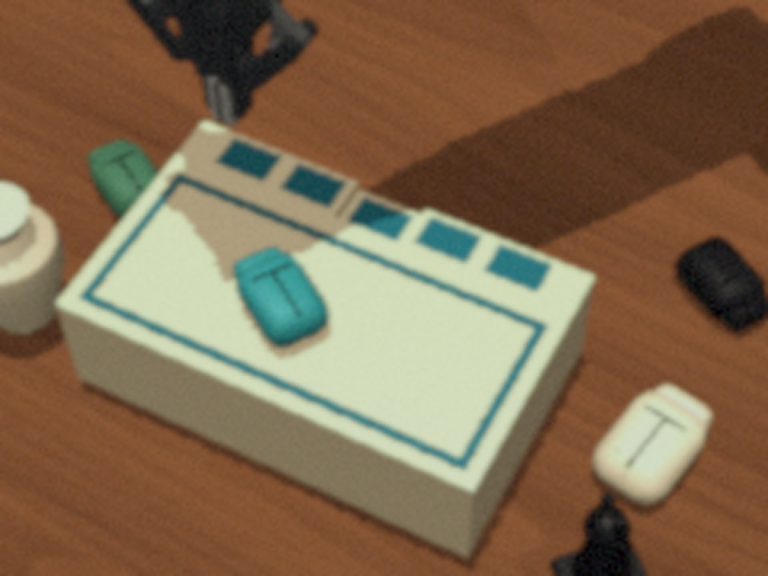

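View pics/top1.png

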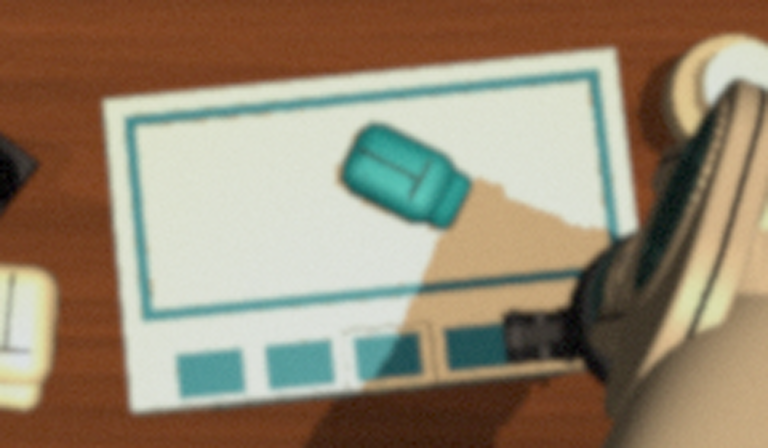

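Hand is over the -y end with its fingertips near scene pixel (271,157). I'll check that against the TCP projection.

```bash
python3 - <<'E'
import pickle; from h import *
for n in("scene","top"):
    f=pickle.load(open(n+".pkl","rb")); p=proj(f,[[513.9,-143.7,110],[513.9,-143.7,160]]); o=(200,120) if n=="scene" else (240,170)
    print(n,p.round(),((p-o)*3.2).round())
E
```

```text
scene [[272. 156.]
 [269. 138.]] [[230. 116.]
 [222.  58.]]
top [[427. 275.]
 [432. 273.]] [[599. 336.]
 [615. 329.]]
```

move_arm(increments=[[0,0,-0.01,0,0],[0,0,-0.018,0,0],[0,0,-0.022,0,0],[0,0,-0.025,0,0],[0,0,-0.025,0,0],[0,0,-0.025,0,0]])

```text
time_s: 2.37
ee_pos: [515.1, -144.3, 86.6]
ee_rot: [1.136, 1.255, -1.132]
ft_force: [0.9, -0.5, -0.0]
gripper_width: -0.3
```

move_arm(increments=[[0,0,-0.002,0,0],[0,0,-0.003,0,0],[0,0,-0.004,0,0],[0,0,-0.005,0,0],[0,0,-0.005,0,0],[0,0,-0.005,0,0]])

```text
time_s: 2.87
ee_pos: [515.1, -144.3, 81.6]
ee_rot: [1.136, 1.255, -1.132]
ft_force: [0.3, -0.4, -1.0]
gripper_width: -0.3
```

move_arm(increments=[[0,0,-0.001,0,0],[0,0,-0.001,0,0],[0,0,-0.002,0,0],[0,0,-0.002,0,0]])

```text
time_s: 3.2
ee_pos: [515.2, -144.4, 80.1]
ee_rot: [1.136, 1.254, -1.132]
ft_force: [-1.5, 0.2, 3.4]
gripper_width: -0.3
```

move_arm(increments=[[0,0,-0.001,0,0],[0,0,-0.001,0,0],[-0.0005,0.005,-0.001,0,0],[-0.001,0.01,-0.001,0,0],[-0.0015,0.015,-0.001,0,0],[-0.002,0.02,-0.001,0,0],[-0.0025,0.025,-0.001,0,0],[-0.003,0.03,-0.001,0,0]])

```text
time_s: 3.87
ee_pos: [513.5, -114.9, 80.1]
ee_rot: [1.135, 1.251, -1.131]
ft_force: [-0.1, -3.0, 5.4]
gripper_width: -0.1
```

move_arm(increments=[[-0.0005,0.005,-0.0007,0,0],[-0.001,0.01,-0.0007,0,0],[-0.0015,0.015,-0.0007,0,0],[-0.002,0.02,-0.0007,0,0],[-0.0025,0.025,-0.0007,0,0],[-0.003,0.03,-0.0007,0,0],[-0.0035,0.035,-0.0007,0,0],[-0.004,0.04,-0.0007,0,0]])

```text
time_s: 4.53
ee_pos: [510.4, -75.1, 80.0]
ee_rot: [1.135, 1.248, -1.131]
ft_force: [0.5, -3.6, 5.8]
gripper_width: 0.1
```

move_arm(increments=[[-0.0005,0.005,-0.0007,0,0],[-0.001,0.01,-0.0007,0,0],[-0.0015,0.015,-0.0007,0,0],[-0.002,0.02,-0.0007,0,0]])

```text
time_s: 4.87
ee_pos: [509.2, -55.1, 80.0]
ee_rot: [1.134, 1.246, -1.131]
ft_force: [0.9, -2.9, 4.7]
gripper_width: 0.2
```

move_arm(increments=[[-0.0005,0.004,-0.0007,0,0],[-0.001,0.008,-0.0007,0,0],[-0.0015,0.012,-0.0007,0,0],[-0.002,0.016,-0.0007,0,0]])

```text
time_s: 5.2
ee_pos: [506.0, -38.1, 78.4]
ee_rot: [1.134, 1.249, -1.131]
ft_force: [-1.0, -0.2, 0.3]
gripper_width: 0.3
```

Contact force dropped from 4.7 N to 0.3 N and z dipped at y=-38, which is the notch, agreeing with the pictures. I'll centre over it and go down.

move_arm(increments=[[-0.001,0.001,0,0,0],[-0.0025,0.002,-0.001,0,0],[-0.0025,0.002,-0.002,0,0],[-0.0025,0.002,-0.003,0,0],[-0.0025,0.002,-0.004,0,0],[-0.0025,0.002,-0.005,0,0],[-0.0025,0.002,-0.006,0,0],[-0.0025,0.002,-0.006,0,0]])

```text
time_s: 5.87
ee_pos: [503.6, -36.3, 72.6]
ee_rot: [1.134, 1.248, -1.131]
ft_force: [-1.4, -0.5, 2.4]
gripper_width: -0.2
```

move_arm(increments=[[0,0,-0.001,0,0],[0,0,-0.0017,0,0],[0,0,-0.0024,0,0],[0,0,-0.003,0,0],[0,0,-0.0037,0,0],[0,0,-0.0044,0,0],[0,0,-0.005,0,0]])

```text
time_s: 6.45
ee_pos: [503.6, -36.3, 68.1]
ee_rot: [1.134, 1.248, -1.131]
ft_force: [-1.9, 0.6, 5.3]
gripper_width: 0.2
```

move_arm(increments=[[0,0,-0.001,0,0],[0,0,-0.0017,0,0],[0,0,-0.0024,0,0],[0,0,-0.003,0,0],[0,0,-0.0037,0,0],[0,0,-0.0042,0,0],[0,0,-0.0048,0,0],[0,0,-0.0048,0,0]])

```text
time_s: 7.12
ee_pos: [503.6, -36.3, 63.7]
ee_rot: [1.134, 1.248, -1.131]
ft_force: [-0.8, -0.2, 4.3]
gripper_width: -0.1
```

move_arm(increments=[[0,0,-0.0007,0,0],[0,0,-0.0014,0,0],[0,0,-0.002,0,0],[0,0,-0.002,0,0]])

```text
time_s: 7.45
ee_pos: [503.6, -36.3, 63.0]
ee_rot: [1.134, 1.248, -1.131]
ft_force: [-3.9, 1.3, 11.2]
gripper_width: -0.2
```

Hard stop at z=63.0 (17 mm below the top) with 11 N. I'll retract straight up and then back off towards the start.

move_arm(increments=[[0,0,0.003,0,0],[0,0,0.01,0,0],[0,0,0.025,0,0],[0,0,0.05,0,0],[0,0,0.08,0,0],[0,0,0.11,0,0],[0,0,0.14,0,0],[0,0,0.165,0,0],[-0.02,-0.03,0.17,0,0],[-0.04,-0.06,0.17,0,0],[-0.06,-0.09,0.17,0,0],[-0.08,-0.12,0.17,0,0],[-0.1,-0.15,0.17,0,0],[-0.12,-0.18,0.17,0,0],[-0.135,-0.21,0.17,0,0],[-0.15,-0.24,0.17,0,0],[-0.165,-0.27,0.17,0,0],[-0.18,-0.3,0.17,0,0],[-0.18,-0.3,0.17,0,0],[-0.18,-0.3,0.17,0,0]])

```text
time_s: 9.12
ee_pos: [323.0, -337.6, 233.1]
ee_rot: [1.137, 1.247, -1.134]
ft_force: [0.1, -0.1, -0.2]
gripper_width: 0.6
```

```bash
python3 - <<'E'
from bench import *
import cv2
for n in("scene","top"):
    f=grab_frame(n); im=f["frame"][:,:,::-1]
    im=im[120:330,180:460] if n=="scene" else im[150:380,210:510]
    cv2.imwrite(f"pics/{n}2.png",cv2.resize(im,None,fx=2.6,fy=2.6,interpolation=2))
    import pickle
    o=pickle.load(open(n+".pkl","rb"))["frame"][:,:,::-1]; o=o[120:330,180:460] if n=="scene" else o[150:380,210:510]
    d=cv2.absdiff(im,o); cv2.imwrite(f"pics/{n}d.png",cv2.resize(d*2,None,fx=2.6,fy=2.6))
s=read_state();print(s["time_s"],s["ee_pos"],s["ft_force"])
E
```

```text
9.2167 [ 323.66420839 -335.71734832  232.87620622] [-0.01465996  0.00588879 -0.20282113]
```

View pics/scene2.png

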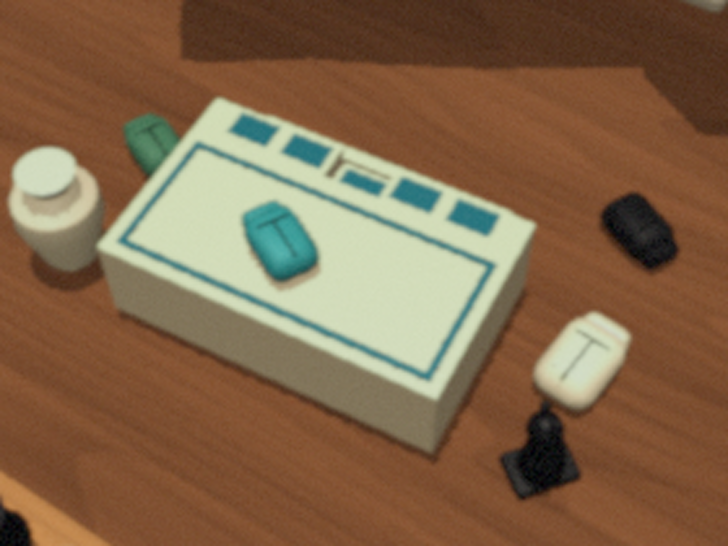

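View pics/top2.png

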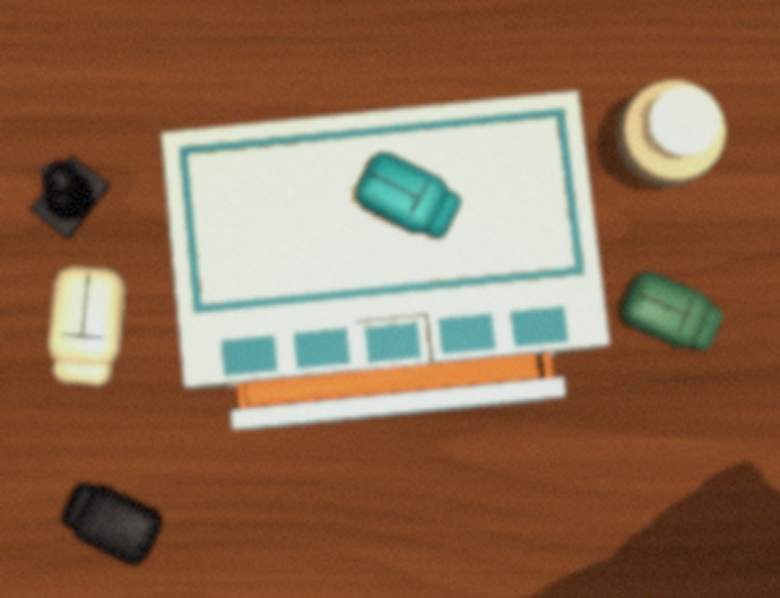

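View pics/topd.png

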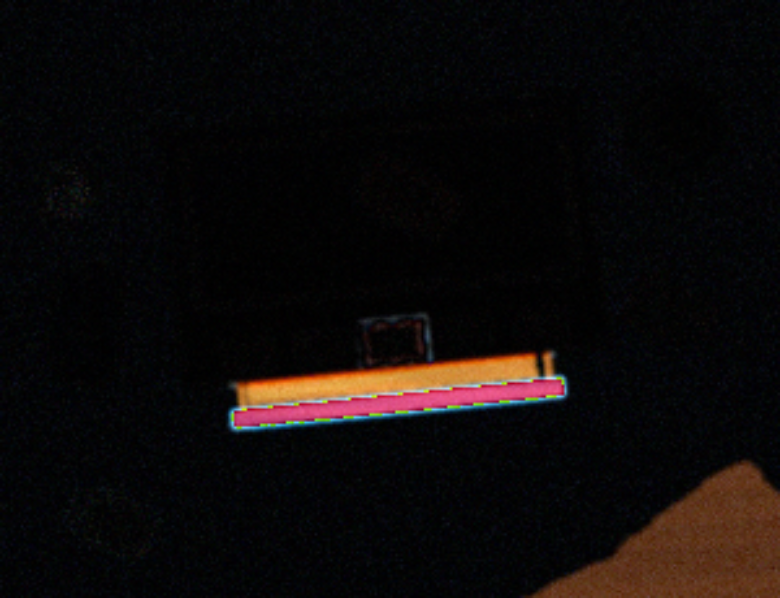

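The drawer stands well out (top2 rows 378–430) and the notch floor is down. The difference picture shows no stone piece moved. The wrist force is about zero and the hand is clear.

```bash
python3 - <<'E'
from bench import *
print(finish_job())
E
```

```text
the job is handed in; nothing more can be done
None
```

The release is pressed fully down, the drawer has popped out, and the job is handed in; `finish_job` gave no verdict.

- **Finding the notch:** I set the shut fingertips on the edge strip near its -y end and swept along it. Readings during contact were 3–6 N. The force fell to about 0.3 N at the middle block, which is also where both pictures show the notch.
- **Pressing the release:** I pressed it to its stop at z = 63 mm, 17 mm below the box top, with about 11 N. Then I lifted straight up and moved the hand clear.
- **Last checks:** The pictures show the drawer well out and the release sunken. Comparing the top view before and after shows no stone piece moved. The wrist force was about zero and the robot was touching nothing. I judged the drawer's travel from the picture and did not measure it in mm. No check failed or disagreed.

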